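Open the bayonet filter pot and take out its cartridge

TASK

Open the filter pot: turn its lid anticlockwise by the bar until the three ears stand in the slots between the hooked tabs, without forcing it, lift the lid off and set it flat, right way up, in the large square tray. Then lift the filter cartridge out of the pot and stand it upright in the small square tray. Set both down rather than dropping them, and leave the wash bottle, the beaker and the steel cup standing where they are.

Things in the scene. Friction and masses are not known exactly. Their poses are not given: they have to be found in the camera images.
- housing: Aluminium filter pot bolted to the table, left of the evaporator, in front of or behind the large tray: foot 140 mm, collar 152 mm wide. Origin mid-underside, z up. Bore 100 mm wide; inner floor 6 mm, rim 95 mm above its underside. Three hooked tabs on the collar (tops at 110 mm) reach in to 58.5 mm from the axis over the lid's ears, 9 mm above the rim. A hose stub sticks out 25 mm, 35 mm up on its +y side.
- housing_rim (a point): Centre of the pot's mouth, on its axis, 95 mm above its underside; axes as the pot's.
- slot (a point): Middle of one open slot between tabs, 67 mm from the pot's axis along its +x, at rim height. Slots are 50 degrees wide, at 0, 120 and 240 degrees anticlockwise from +x. A tab covers 25 to 95 degrees clockwise of each slot, with a stop at its 95 degree end; that stop also blocks an ear turned over 9 degrees anticlockwise past the middle of the neighbouring slot.
- lid_handle (a point): On the lid's axis in its upright black handle bar, 29 mm above the seating face (which lies on the rim), 33 mm above the lid's lowest face (a 90 mm wide rubber spigot), 15 mm below the bar's top. The bar is 84 mm long along the lid's x, 16 mm thick along y, 34 mm tall; its lower edge is 10 mm above the seating face. z up. Loose steel lid, disc 108 mm wide, about 0.35 kg.
- ear (a point): Outer end of the lid's ear on its +x axis, 65 mm from the lid's axis, 3 mm above the seating face. Three ears, 32 degrees wide, 6 mm thick, at 0, 120, 240 degrees from the lid's +x. At the start they lie under the tabs: this ear is 0.7 to 1.2 rad clockwise (from above) of the listed slot, into which it must be turned. The lid turns freely, with sliding friction only.
- cartridge_bar (a point): White filter cartridge loose on the pot's inner floor under the lid, up to 9 mm off the axis, yaw within 0.8 rad of the pot's, about 0.2 kg: drum 64 mm wide, 50 mm tall, on it an upright bar 36 mm long along its x, 14 mm thick along y, 30 mm tall (80 mm over all). This point is in the bar, 68 mm above the underside, 12 mm below the top. z up.
- tray: Large square steel tray, fixed, for the lid: 164x164 mm outside, walls 16 mm tall and 3 mm thick, inner floor 3 mm above the table. It stands left of the evaporator, behind or in front of the pot. Origin at the middle of its underside, x and y along its sides, z up. Empty at the start.
- small_tray: Small square steel tray, fixed, for the cartridge: 96x96 mm outside, walls 14 mm tall and 3 mm thick, inner floor 3 mm above the table. It stands near the table's front edge. Origin at the middle of its underside, x and y along its sides, z up. Empty at the start.
- wash_bottle: Wash bottle, 64x77 mm and 179 mm tall, standing at the back, behind the pot or tray that is farther from the robot. Origin at the middle of its underside. Not to be disturbed.
- beaker: Clear beaker, 56 mm wide and 70 mm tall, standing right of the small tray. Origin at the middle of its underside. Not to be disturbed.
- steel_cup: Lidded steel cup, 66 mm wide and 112 mm tall, standing beside the left end of the evaporator, next to the pot and the trays, in the way of low moves. Origin at the middle of its underside. Not to be disturbed.

How it is judged:
On the way, in this order (a step that is already met when the one before it is completed fails the run):
1. the lid is turned, still down on the rim, until its ears stand in the slots (within 0.18 rad) (angle between the x axis of lid_handle and the x axis of housing_rim, either way round below 0.18 rad and z of lid_handle in the frame of housing_rim below 0.034 m and horizontal distance between lid_handle and housing_rim below 0.01 m), for 0.05 s.
2. the lid is lifted free of the pot (z of lid_handle in the frame of housing_rim above 0.06 m), for 0.05 s.
3. the lid lies flat in the tray, let go (z of lid_handle in the frame of tray below 0.041 m and angle between lid_handle's own z axis and vertical below 0.06 rad and x of lid_handle in the frame of tray between -0.03 and 0.03 m and y of lid_handle in the frame of tray between -0.03 and 0.03 m and contact force between the fingers and lid below 0.1 N), for 0.2 s.
At the end, for the whole second after the job is handed in: The lid lies flat and right way up on the large tray's floor (tilt under 0.06 rad, within 30 mm of its middle along each side), the cartridge stands upright on the small tray's floor (tilt under 0.06 rad, within 20 mm of its middle along each side), both at rest (z of lid_handle in the frame of tray below 0.041 m and angle between each of lid_handle, cartridge_bar's own z axis and vertical below 0.06 rad and x of lid_handle in the frame of tray between -0.03 and 0.03 m and y of lid_handle in the frame of tray between -0.03 and 0.03 m and z of cartridge_bar in the frame of small_tray between 0.066 and 0.076 m and x of cartridge_bar in the frame of small_tray between -0.02 and 0.02 m and y of cartridge_bar in the frame of small_tray between -0.02 and 0.02 m and linear speed of each of lid, cartridge below 0.02 m/s); the robot touches nothing.
It fails at once if the wash bottle, the beaker or the steel cup is moved by more than 25 mm or tipped (distance of any of wash_bottle, beaker, steel_cup from where it was at the start of the episode above 0.025 m or angle between any of wash_bottle, beaker, steel_cup's own z axis and vertical above 0.3 rad).
It fails at once if the lid is forced against the pot with more than 100 N (contact force between lid and housing above 100 N).
It fails at once if the lid is dropped (falls faster than 0.8 m/s out of the fingers) (linear speed of lid above 0.8 m/s and contact force between the fingers and lid below 0.1 N).
It fails at once if the cartridge is dropped (falls faster than 0.8 m/s out of the fingers) (linear speed of cartridge above 0.8 m/s and contact force between the fingers and cartridge below 0.1 N).
It also fails if it takes over 56 s, if anything falls off the work surface, if the arm or the gripper's body presses on something with over 40 N, if the wrist force passes 120 N, or if a joint passes its speed limit or range.

ROBOT

A 7-joint arm with a two-finger parallel gripper is mounted at the origin on a cart in front of the work surface, level with it; the furniture and walls round the work are solid. World frame = base frame: x ahead of the robot, y to its left, z up, the work surface at z = 0. Lengths are in m, angles in rad, forces in N, time in s.
With the tool pointing down it reaches from about 0.35 to 0.9 m from the base axis. Payload 8.1 kg.
Tool frame: the origin (TCP) lies midway between the tips of the shut fingers; the grasp point (between the pads) lies 19 mm behind it; z points along the fingers, y is the line along which they close (so a half turn about z gives the same grasp; the last joint's range is limited). The gripper opens to 92 mm and grips with 3 to 60 N. Pads are 19 mm wide; open, the fingers measure 130 mm over their backs; the gripper's body (75 mm by 190 mm) begins 47 mm behind the grasp point.
Start: joints at [-1.393, 0.434, 0.025, 1.573, -0.012, 1.134, -0.075], TCP at [0.173, 0.601, 0.227] pointing down, gripper open.
Joint ranges: [-2.62, 2.62], [-0.44, 2.09], [-1.27, 1.32], [0.08, 2.57], [-1.32, 4.46], [0.12, 2], [-2.74, 2.74]. Speed limits (rad/s): [2.22, 2.22, 3.01, 3.01, 3.14, 3.14, 3.14].

INTERFACE

Orientations are given as a rotation vector (axis times angle).
In Python, from cell import arm gives the robot as it stands.
- The arm moves only by the tool send_rows, never from a script. Its argument "increments" is a list of rows, each a list of 3 entries, a list of its own where there are three numbers: the finger opening in cm, from 0 to 9.18, then the shift along the tool's x, y, z in cm, then the turn, a rotation vector about the tool's x, y, z in rad. A call has 1 to 5 rows; each row shifts and turns the commanded pose from where the row before left it, along the tool's axes as they then stand; what a row does not reach is not made up. A row lasts 1/10 s, in which the tool goes at most 50 mm and 8.59 degrees, less where a joint would pass 70% of its speed; a pose out of reach is approached as far as the arm can. A call is refused whole if a number of a shift passes 5 or a number of a turn 0.15, either way. A call with a gripper value outside its range is refused whole. The fingers move at their own pace and stop on an object; "force" is the grip in N (left out, the last holds). Time passes only in rows, so rows that do not move let the fingers close. It gives the time, the measured TCP pose, the force, the opening and the grip force at its end, in the units of the state.
- arm.observe(): the state, without advancing time (a new reading comes with each control period).
- arm.get_image(name): name is "scene" or "top" or "wrist"; returns the picture (384x512x3 uint8, red, green, blue); there is no depth.
- arm.camera_params(name): a dict with "camera_matrix" (3x3 intrinsics, pixels), "R" (3x3) and "t" (3): a world point X has camera coordinates R X + t. Camera axes: x right, y down, z forward; pixel columns grow to the right and rows downward; lengths in m; the calibration is good to about 2 mm. A picture is of the moment at which its call begins: read the wrist's pose just before it. camera_params takes no time and is no camera call; for the wrist camera it gives the pose at the moment of the call.
- arm.sign_off(): hands the job in; it is judged then, once.
The state is a dict: "clock": time; "joints": joint angles; "dq": joint speeds; "joint_efforts": joint torques, N m; "position": TCP position; "ee_rot": TCP orientation; "force": force on the tool from outside, world axes, zero at the start; "ft_torque": the same for the moment, N m; "width": opening from 0.0 (shut) to 1.0 (fully open); "gripper_force": force on a finger pad.
Only numpy, scipy, OpenCV 4.12 (cv2) and the standard library are available. Lean on these libraries where they do the work, as an engineer would, in place of code of your own. Each camera call takes 0.05 s, during which the arm holds its last target. There are 200 camera calls.

## Working session

There is one attempt and no reset: what is moved stays moved. The work goes in short steps, Python scripts to look and compute and a tool call to move; the robot and the scene stay as the last step left them, time stands still between calls to the robot, and variables do not carry over. Pictures are saved under pics/ and viewed, at most 14 in all, crops included, and the job is handed in when it is done.

Besides the shell and the picture viewer there is one more tool, called in YAML: its name, and indented under it one key for each argument. send_rows: Moves the arm, as the interface text tells. Its arguments: {"type":"object","properties":{"increments":{"type":"array"},"force":{"type":"number"}},"required":["increments"]}

```bash
mkdir -p pics; ls
python3 - <<'E'
from cell import arm
import cv2,numpy as np
s=arm.observe();print(s)
for n in ("scene","top"):
    p=arm.camera_params(n);print(n,{k:np.round(v,4).tolist() for k,v in p.items()})
    cv2.imwrite(f"pics/{n}0.png",arm.get_image(n)[:,:,::-1])
a=cv2.imread("pics/scene0.png");b=cv2.imread("pics/top0.png")
cv2.imwrite("pics/top0b.png",cv2.resize(b,(800,600),interpolation=cv2.INTER_CUBIC))
cv2.imwrite("pics/scene0b.png",cv2.resize(a,(800,600),interpolation=cv2.INTER_CUBIC))
E
```

```text
pics
{'clock': 0.0, 'joints': array([-1.39260438,  0.43524659,  0.02499691,  1.57411906, -0.01159671,
        1.13401611, -0.07512803]), 'dq': array([ 7.42566226e-06, -6.50073288e-04,  5.83098689e-04,  2.27100105e-03,
       -1.21866502e-03,  1.23785179e-03, -1.28538060e-04]), 'joint_efforts': array([ 7.39636052e-04, -6.67834067e+01,  9.85442586e-01, -3.14453924e+01,
       -6.04944653e-02,  4.25481470e-02,  1.78696855e-04]), 'position': array([0.17312187, 0.59999115, 0.22592211]), 'ee_rot': array([-4.39793786e-01, -3.11058645e+00,  2.58020824e-03]), 'force': array([-0.02715759, -0.17039954, -0.57772821]), 'ft_torque': array([ 0.02546323, -0.02417637,  0.00322255]), 'gripper_force': 0.0, 'width': 0.9986345724020803}
scene {'camera_matrix': [[454.9856, 0.0, 255.8945], [0.0, 454.9856, 193.6332], [0.0, 0.0, 1.0]], 'R': [[0.8928, -0.4503, 0.0125], [-0.3407, -0.6929, -0.6355], [0.2948, 0.5631, -0.772]], 't': [-0.4414, 0.3761, 0.9542]}
top {'camera_matrix': [[438.9724, 0.0, 255.5628], [0.0, 438.9724, 190.8359], [0.0, 0.0, 1.0]], 'R': [[-0.0104, -0.9991, 0.0401], [-0.9894, 0.0045, -0.145], [0.1447, -0.0412, -0.9886]], 't': [0.1418, 0.5897, 0.9284]}
```

View pics/top0b.png

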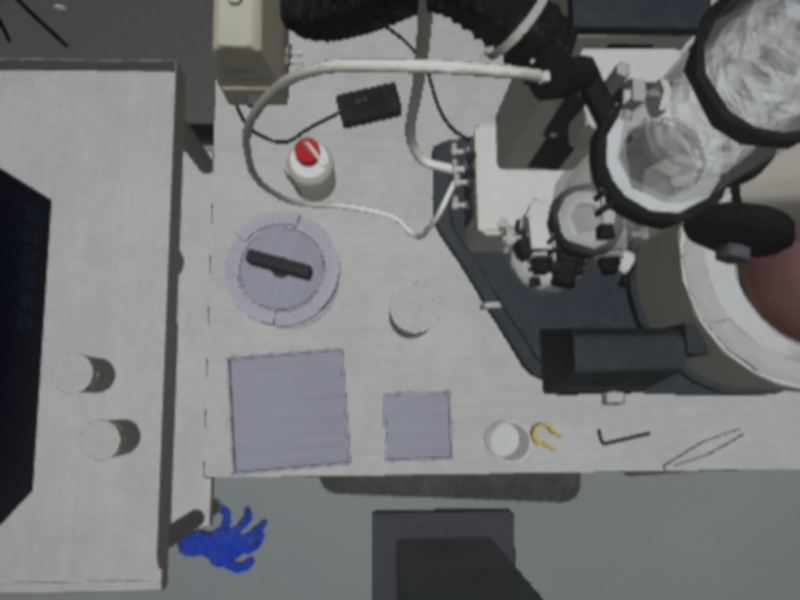

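View pics/scene0b.png

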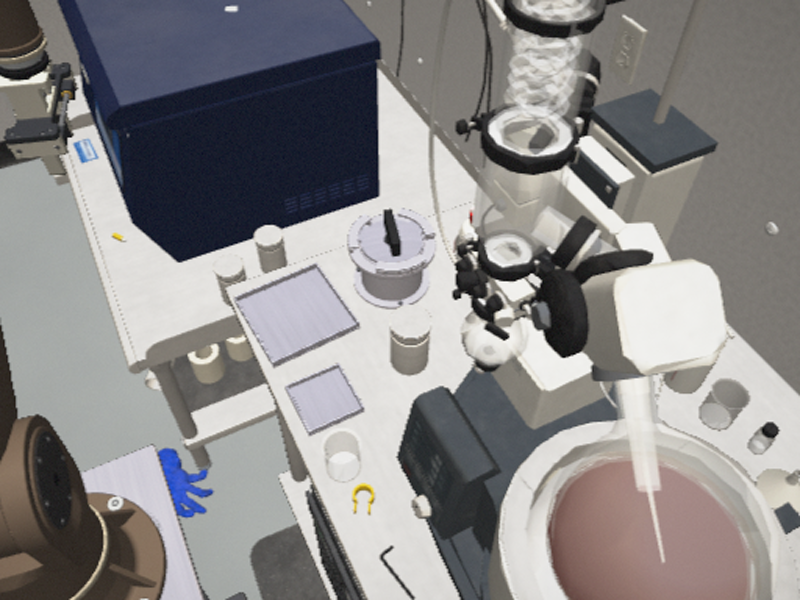

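The top view shows the pot at about (282,268) in the 800x600 picture, with the bar running from (248,258) to (311,272). The large tray is at (290,410), the small tray at (417,426), the cup at (415,305) and the beaker at (507,440).

```bash
cat > h.py <<'E'
from cell import arm
import cv2,numpy as np
from scipy.spatial.transform import Rotation as R
def ray(p,uv,z):
    K,Rm,t=p["camera_matrix"],np.array(p["R"]),np.array(p["t"]);C=-Rm.T@t
    uv=np.atleast_2d(uv).astype(float)
    d=(np.c_[uv,np.ones(len(uv))]@np.linalg.inv(K).T)@Rm
    return C+d*((z-C[2])/d[:,2])[:,None]
def proj(p,X):
    c=np.atleast_2d(X)@np.array(p["R"]).T+p["t"];q=c@np.array(p["camera_matrix"]).T
    return q[:,:2]/q[:,2:]
E
python3 - <<'E'
from h import *
p=arm.camera_params("top");s=.64
im=cv2.imread("pics/top0.png");g=cv2.cvtColor(im,cv2.COLOR_BGR2GRAY)
print("C",-np.array(p["R"]).T@p["t"])
m=np.zeros_like(g);m[155:182,153:205]=(g[155:182,153:205]<60)*255
c=max(cv2.findContours(m,0,2)[0],key=cv2.contourArea);r=cv2.minAreaRect(c);print(r)
b=cv2.boxPoints(r);w=ray(p,b,.139);print("bar",w.mean(0),w)
# trays: bluish tint mask
d=im[:,:,0].astype(int)-im[:,:,2]
m=((d>12)&(g>90)).astype(np.uint8)*255
for c in cv2.findContours(cv2.morphologyEx(m,cv2.MORPH_OPEN,np.ones((3,3))),0,2)[0]:
    if cv2.contourArea(c)>800:
        r=cv2.minAreaRect(c);w=ray(p,cv2.boxPoints(r),.014);w2=np.roll(w,-1,0)-w
        print("blob",r,w.mean(0)[:2],np.linalg.norm(w2,axis=1),np.arctan2(w2[:,1],w2[:,0]))
for n,uv,z in (("cup",(415,300),.112),("bottle",(310,165),.15),("beaker",(507,440),.04),("potrim",(282,268),.1)):
    print(n,ray(p,np.array(uv)*s,z))
E
```

```text
C [0.45060458 0.17724607 0.99771264]
((178.0882568359375, 170.14706420898438), (41.95866012573242, 9.943960189819336), 14.03624439239502)
bar [0.61838589 0.29442268 0.139     ] [[0.61901355 0.3367397  0.139     ]
 [0.6384563  0.33242962 0.139     ]
 [0.61772606 0.25196647 0.139     ]
 [0.59834767 0.25655494 0.139     ]]
blob ((265.5, 272.5), (37.0, 37.0), 90.0) [0.41247231 0.11613893] [0.08235034 0.08053471 0.08136374 0.0802652 ] [-1.58112492  3.12171988  1.55719677 -0.00760743]
blob ((184.34408569335938, 262.4735107421875), (69.71710968017578, 70.10060119628906), 85.60128784179688) [0.43692185 0.29448492] [0.15474229 0.15229485 0.15139532 0.15116315] [-1.50152152 -3.06263943  1.63213417  0.10120398]
cup [[0.57776531 0.11986594 0.112     ]]
bottle [[0.74748703 0.25454344 0.15      ]]
beaker [[ 0.39242692 -0.00923165  0.04      ]]
potrim [[0.62308855 0.29479881 0.1       ]]
```

Run:
```python
from h import *
s=arm.observe();M=R.from_rotvec(s["ee_rot"]).as_matrix();print(M.round(3))
p=arm.camera_params("wrist");Rw=np.array(p["R"]);C=-Rw.T@p["t"]
print("cam in tool",M.T@(C-s["position"]),(M.T@Rw.T).round(3),p["camera_matrix"][0])
q=arm.camera_params("scene")
for uv in ((180,260),(380,190),(130,215)): print(ray(q,np.array(uv)*.64,0))
# desired: tool above pot, y perpendicular to bar, 
print("goal shift in tool axes cm",100*M.T@(np.array([.5,.294,.36])-s["position"]))
```

```text
[[-0.961  0.277 -0.   ]
 [ 0.277  0.961 -0.001]
 [-0.    -0.001 -1.   ]]
cam in tool [ 8.32652243e-02 -4.66089425e-05 -1.57733615e-01] [[-0.    -0.952 -0.307]
 [ 1.     0.    -0.001]
 [ 0.001 -0.307  0.952]] [344.39875867   0.         256.72344029]
[[0.2929039  0.51371335 0.        ]]
[[0.71387947 0.52561092 0.        ]]
[[0.23792247 0.67554062 0.        ]]
goal shift in tool axes cm [-39.89150618 -20.3660002  -13.36209431]
```

send_rows:
  increments:
    - [9.18,[-2.1,-3.7,-0.7],[0,0,0]]
    - [9.18,[-2.1,-3.7,-0.7],[0,0,0]]
    - [9.18,[-2.1,-3.7,-0.7],[0,0,0]]
    - [9.18,[-2.1,-3.7,-0.7],[0,0,0]]
    - [9.18,[-2.1,-3.7,-0.7],[0,0,0]]

```text
clock: 0.6
position: [0.223, 0.3917, 0.2616]
ee_rot: [-0.44, -3.111, 0.001]
force: [0.7, -0.4, 0.1]
width: 1.004
gripper_force: 0.0
```

send_rows:
  increments:
    - [9.18,[-2.1,-3.7,-0.7],[0,0,0]]
    - [9.18,[-4.3,0.6,0],[0,0,0]]
    - [9.18,[-4.3,0.6,0],[0,0,0]]
    - [9.18,[-4.3,0.6,0],[0,0,0]]
    - [9.18,[-4.3,0.6,0],[0,0,0]]

```text
clock: 1.1
position: [0.4061, 0.3271, 0.2687]
ee_rot: [0.439, 3.111, 0.0]
force: [0.4, 1.2, -0.2]
width: 1.003
gripper_force: 0.0
```

send_rows:
  increments:
    - [9.18,[-4.3,0.6,0],[0,0,0]]
    - [9.18,[-4.3,0.6,0],[0,0,0]]
    - [9.18,[-4.3,0.6,0],[0,0,0]]
    - [9.18,[-4.3,0.6,0],[0,0,0]]
    - [9.18,[0,0,0],[0,0,0]]

```text
clock: 1.6
position: [0.5815, 0.2995, 0.2672]
ee_rot: [0.449, 3.107, -0.005]
force: [-0.2, 0.3, 0.2]
width: 1.0
gripper_force: 0.0
```

Run:
```python
from h import *
p=arm.camera_params("wrist")
im=arm.get_image("wrist")[:,:,::-1];cv2.imwrite("pics/w1.png",im)
cv2.imwrite("pics/w1b.png",cv2.resize(im,(800,600),interpolation=cv2.INTER_CUBIC))
np.savez("w1.npz",**p)
print(proj(p,[.618,.294,.1])*800/512)
```

```text
[[410.17094244 318.44522962]]
```

View pics/w1b.png

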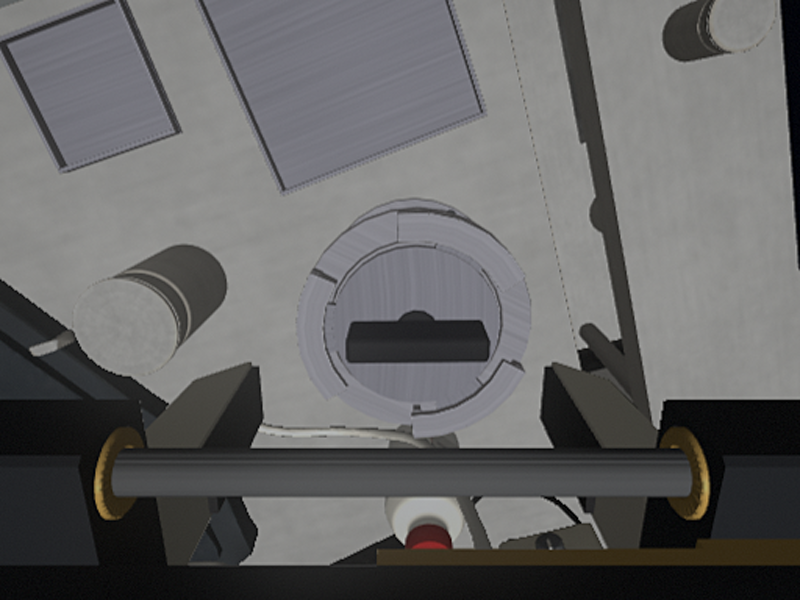

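The bar lies at about (418,341) and the collar is centred near (412,318). Tab edges show near (318,275), (397,225), (515,365) and (418,408), so I'll crop and enlarge that part.

Run:
```python
from h import *
im=cv2.imread("pics/w1.png")[120:285,180:350]
im=cv2.convertScaleAbs(im,alpha=1.5,beta=-40)
cv2.imwrite("pics/w1c.png",cv2.resize(im,None,fx=3.6,fy=3.6,interpolation=cv2.INTER_CUBIC)[:600])
```

```text
(no output)
```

View pics/w1c.png

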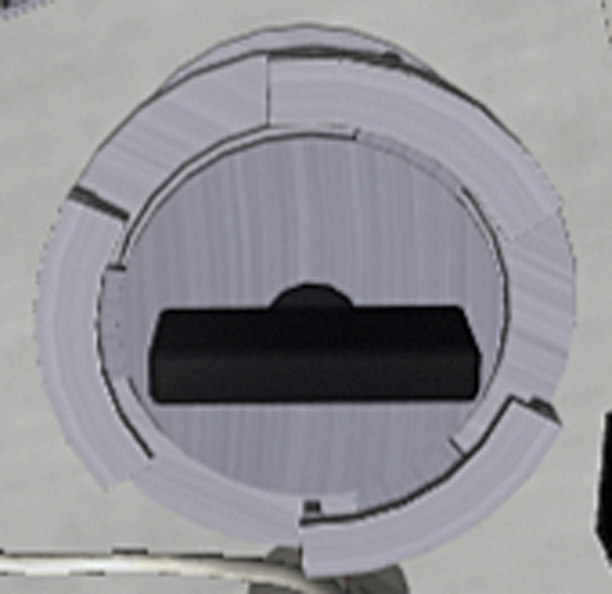

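Run:
```python
from h import *
p=dict(np.load("w1.npz"))
f=lambda a:np.array(a,float)/3.6+[180,120]
tabs=[(267,125),(510,240),(128,218),(152,458),(303,522),(512,398)]
tabso=[(267,57),(560,212),(75,192),(108,490),(303,575),(558,425)]
ears=[(355,130),(462,187),(120,268),(128,378),(355,500),(458,447)]
wi=ray(p,f(tabs),.110)[:,:2];wo=ray(p,f(tabso),.110)[:,:2]
def fit(w):
    A=np.c_[2*w,np.ones(len(w))];x=np.linalg.lstsq(A,(w**2).sum(1),rcond=None)[0];return x[:2],np.sqrt(x[2]+x[:2]@x[:2])
print(fit(wi),fit(wo));c=(fit(wi)[0]+fit(wo)[0])/2
a=lambda w:np.degrees(np.arctan2(*(w-c).T[::-1])).round(1)
print("tabs",a(wi),a(wo))
e=ray(p,f(ears),.101)[:,:2];print("ears",a(e),np.linalg.norm(e-c,axis=1))
top=ray(p,f([(160,308),(462,308),(478,352),(150,352)]),.139);print("bar top",top)
d=top[1]-top[0];print(np.degrees(np.arctan2(d[1],d[0])),top.mean(0))
im=cv2.imread("pics/w1.png");hsv=cv2.cvtColor(im,cv2.COLOR_BGR2HSV)
print("bottle cap",ray(p,np.array([430,537])*.64,.17),"bottle low",ray(p,np.array([[390,510],[465,510]])*.64,.12))
s=arm.observe();print(s["joints"])
# large tray near corners & small tray
print(ray(p,np.array([[283,192],[484,115],[62,170],[180,132]])*.64,.015))
```

```text
(array([0.62409674, 0.29637359]), np.float64(0.05877199884842469)) (array([0.62428996, 0.29576447]), np.float64(0.07489878377025877))
tabs [ 175.2  100.4 -140.2  -66.   -18.2   54.5] [ 172.5  101.3 -138.9  -66.4  -17.7   51.9]
ears [ 151.7  117.3 -122.9  -87.8   -2.9   31.4] [0.05558729 0.05611599 0.05488541 0.0545089  0.05790359 0.05806546]
bar top [[0.59608919 0.26473954 0.139     ]
 [0.61699111 0.33599474 0.139     ]
 [0.62946537 0.33702802 0.139     ]
 [0.60650652 0.25871836 0.139     ]]
73.65153389385551 [0.61226305 0.29912016 0.139     ]
bottle cap [[0.72634444 0.27378426 0.17      ]] bottle low [[0.74097476 0.24382962 0.12      ]
 [0.75532016 0.2930275  0.12      ]]
[-0.75215355  0.45895449  0.29247026  1.45633287 -0.13314941  1.24753089
  0.84018957]
[[0.52404404 0.22252972 0.015     ]
 [0.51339195 0.38074488 0.015     ]
 [0.46226975 0.07006043 0.015     ]
 [0.46216685 0.16549088 0.015     ]]
```

Run:
```python
from h import *
p=dict(np.load("w1.npz"))
f=lambda a:np.array(a,float)/3.6+[180,120]
t=ray(p,f([(150,354),(480,354),(478,402),(152,402)]),.139);print(t,t.mean(0))
s=arm.observe();M=R.from_rotvec(s["ee_rot"]).as_matrix()
c=t.mean(0);print(np.degrees(np.arctan2(M[1,1],M[0,1])))
print("shift cm to z .160",100*M.T@(np.array([c[0],c[1],.16])-s["position"]))
# bottle cap triangulation with top view
im=cv2.imread("pics/top0.png").astype(int);m=(im[:,:,2]>130)&(im[:,:,1]<70);m[:,230:]=0
y,x=np.nonzero(m);q=arm.camera_params("top")
for z in (.15,.165,.179): print(z,ray(q,[(x.mean(),y.mean())],z),ray(p,np.array([430,537])*.64,z))
# tray from top view corners at the wall top
```

```text
[[0.6070178  0.25854996 0.139     ]
 [0.63012842 0.33737928 0.139     ]
 [0.64271519 0.3338366  0.139     ]
 [0.61959813 0.25493753 0.139     ]] [0.62486488 0.29617584 0.139     ]
73.68034356005607
shift cm to z .160 [-4.55562236  0.86013525 10.72572493]
0.15 [[0.76661122 0.26219478 0.15      ]] [[0.74401013 0.2698779  0.15      ]]
0.165 [[0.76101959 0.26069164 0.165     ]] [[0.73076086 0.27280767 0.165     ]]
0.179 [[0.75580073 0.25928871 0.179     ]] [[0.71839487 0.27554211 0.179     ]]
```

send_rows:
  increments:
    - [6.8,[-2.3,0.45,1],[0,0,0.13]]
    - [6.8,[0,0,2],[0,0,0.13]]
    - [6.8,[0,0,2],[0,0,0.13]]
    - [6.8,[0,0,2],[0,0,0.13]]
    - [6.8,[0,0,2],[0,0,0.14]]

```text
clock: 2.15
position: [0.5985, 0.3018, 0.1779]
ee_rot: [-1.429, -2.796, -0.0]
force: [-0.1, 0.9, -0.8]
width: 0.741
gripper_force: 0.0
```

```bash
cat > d.py <<'E'
import sys
from h import *
def st(goal,yang=None):
    s=arm.observe();M=R.from_rotvec(s["ee_rot"]).as_matrix()
    ya=np.degrees(np.arctan2(M[1,1],M[0,1]))
    print("t",round(s["clock"],2),"pos",s["position"].round(4),"yang",ya.round(2),"tilt",(M[:2,2]).round(4),"w",round(s["width"],3),"F",s["force"].round(1),"j",s["joints"].round(2))
    print("shift cm",(100*M.T@(np.array(goal)-s["position"])).round(2), "" if yang is None else ("turn z",np.radians(ya-yang).round(3)))
if __name__=="__main__":
    a=[float(x) for x in sys.argv[1:]];st(a[:3],a[3] if len(a)>3 else None)
E
python3 d.py .625 .296 .110 36
```

```text
t 2.15 pos [0.5985 0.3018 0.1779] yang 35.85 tilt [-0.001   0.0007] w 0.741 F [-0.1  0.9 -0.8] j [-0.82  0.57  0.43  1.54 -0.26  1.09  0.3 ]
shift cm [-2.03  1.81  6.79] ('turn z', np.float64(-0.003))
```

send_rows:
  increments:
    - [6.8,[-1.0,0.9,0.5],[0,0,0]]
    - [6.8,[-1.0,0.9,0.5],[0,0,0]]
    - [6.8,[0,0,0],[0,0,0]]

```text
clock: 2.45
position: [0.6286, 0.294, 0.1689]
ee_rot: [1.421, 2.8, -0.0]
force: [0.2, -0.6, 0.6]
width: 0.735
gripper_force: 0.0
```

```bash
python3 d.py .625 .296 .110 36
python3 - <<'E'
from h import *
im=arm.get_image("wrist")[:,:,::-1];cv2.imwrite("pics/w2b.png",cv2.resize(im,(800,600)))
E
```

```text
t 2.45 pos [0.6286 0.294  0.1689] yang 36.17 tilt [ 0.0016 -0.0008] w 0.735 F [ 0.2 -0.6  0.6] j [-0.77  0.61  0.42  1.48 -0.27  1.1   0.34]
shift cm [ 0.38 -0.18  5.89] ('turn z', np.float64(0.003))
```

View pics/w2b.png

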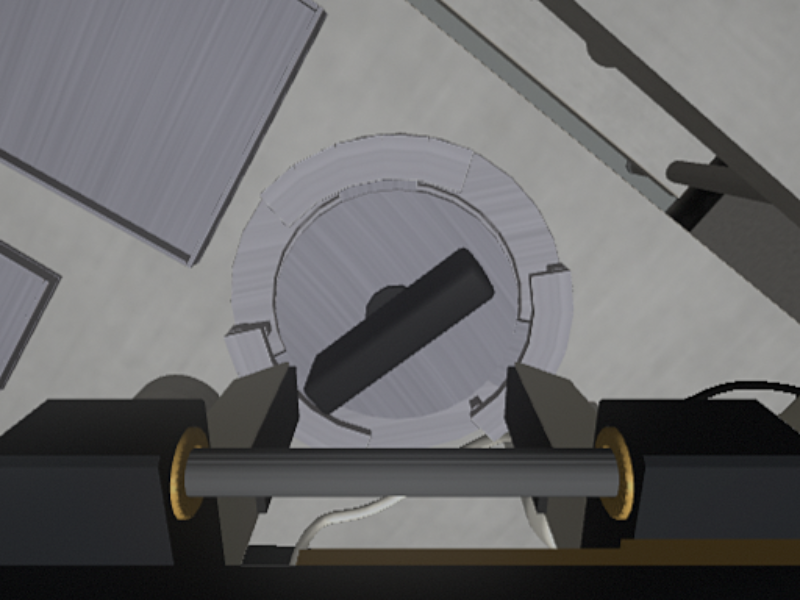

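The bar lies diagonally between the open fingers, clear of both, so I can descend and close gently.

send_rows:
  increments:
    - [6.8,[0.35,-0.15,1.5],[0,0,0]]
    - [6.8,[0,0,1.5],[0,0,0]]
    - [6.8,[0,0,1.5],[0,0,0]]
    - [6.8,[0,0,1.3],[0,0,0]]
    - [6.8,[0,0,0],[0,0,0]]
  force: 8

```text
clock: 3.0
position: [0.6217, 0.2968, 0.1082]
ee_rot: [-1.423, -2.799, 0.005]
force: [-1.4, 0.1, -0.6]
width: 0.741
gripper_force: 0.0
```

```bash
python3 d.py .625 .296 .110 36
```

```text
t 3.0 pos [0.6217 0.2968 0.1082] yang 36.1 tilt [-0.0033 -0.0018] w 0.741 F [-1.4  0.1 -0.6] j [-0.77  0.67  0.4   1.55 -0.29  0.99  0.35]
shift cm [-0.26  0.22 -0.18] ('turn z', np.float64(0.002))
```

send_rows:
  increments:
    - [5.0,[-0.15,0.1,0],[0,0,0]]
    - [4.0,[0,0,0],[0,0,0]]
    - [3.0,[0,0,0],[0,0,0]]
    - [2.2,[0,0,0],[0,0,0]]
    - [1.4,[0,0,0],[0,0,0]]

```text
clock: 3.5
position: [0.6249, 0.2969, 0.1112]
ee_rot: [1.424, 2.8, 0.001]
force: [-0.6, -0.3, 0.2]
width: 0.358
gripper_force: 4.4
```

send_rows:
  increments:
    - [1.2,[0,0,0],[0,0,0]]
    - [1.2,[0,0,0],[0,0,0]]
    - [1.2,[0,0,0],[0,0,0]]

```text
clock: 3.8
position: [0.6248, 0.2969, 0.111]
ee_rot: [1.424, 2.8, 0.001]
force: [-0.3, -0.7, 2.0]
width: 0.239
gripper_force: 7.0
```

```bash
python3 d.py .625 .296 .110 47.4
python3 - <<'E'
from h import *
im=arm.get_image("wrist")[:,:,::-1];cv2.imwrite("pics/w3b.png",cv2.resize(im,(800,600)))
E
```

```text
t 3.8 pos [0.6248 0.2969 0.111 ] yang 36.09 tilt [0.0003 0.0002] w 0.239 F [-0.3 -0.7  2. ] j [-0.77  0.67  0.4   1.54 -0.29  0.99  0.35]
shift cm [-0.08 -0.03  0.1 ] ('turn z', np.float64(-0.197))
```

View pics/w3b.png

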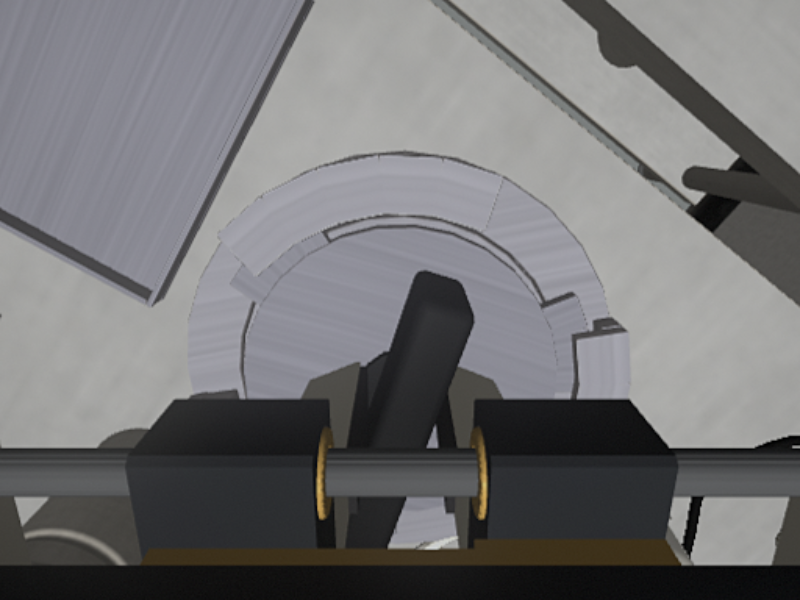

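The lid is turning as intended. The bar is about 15 degrees short of square with the pads, and the ears are emerging into the slots.

send_rows:
  increments:
    - [1.2,[0,0,0],[0,0,0]]
    - [1.2,[0,0,0],[0,0,0]]
    - [1.2,[0,0,0],[0,0,0]]
    - [1.2,[0,0,0],[0,0,0]]

```text
clock: 4.25
position: [0.6248, 0.2968, 0.1109]
ee_rot: [1.424, 2.8, 0.0]
force: [-0.4, -0.5, 3.1]
width: 0.241
gripper_force: 7.0
```

send_rows:
  increments:
    - [1.2,[0,0,0],[0,0,-0.04]]
    - [1.2,[0,0,0],[0,0,-0.04]]
    - [1.2,[0,0,0],[0,0,-0.04]]
    - [1.2,[0,0,0],[0,0,-0.04]]
    - [1.2,[0,0,0],[0,0,0]]
  force: 20

```text
clock: 4.75
position: [0.6249, 0.2967, 0.1109]
ee_rot: [1.195, 2.905, 0.0]
force: [-0.3, -0.7, 3.0]
width: 0.175
gripper_force: 19.8
```

```bash
python3 d.py .625 .296 .110 47.4
python3 - <<'E'
from h import *
im=arm.get_image("wrist")[:,:,::-1];cv2.imwrite("pics/w4.png",im);cv2.imwrite("pics/w4b.png",cv2.resize(im,(800,600)))
np.savez("w4.npz",**arm.camera_params("wrist"))
E
```

```text
t 4.75 pos [0.6249 0.2967 0.1109] yang 45.29 tilt [0.0004 0.0002] w 0.175 F [-0.3 -0.7  3. ] j [-0.74  0.66  0.36  1.54 -0.26  0.99  0.48]
shift cm [-0.06 -0.04  0.09] ('turn z', np.float64(-0.037))
```

View pics/w4b.png

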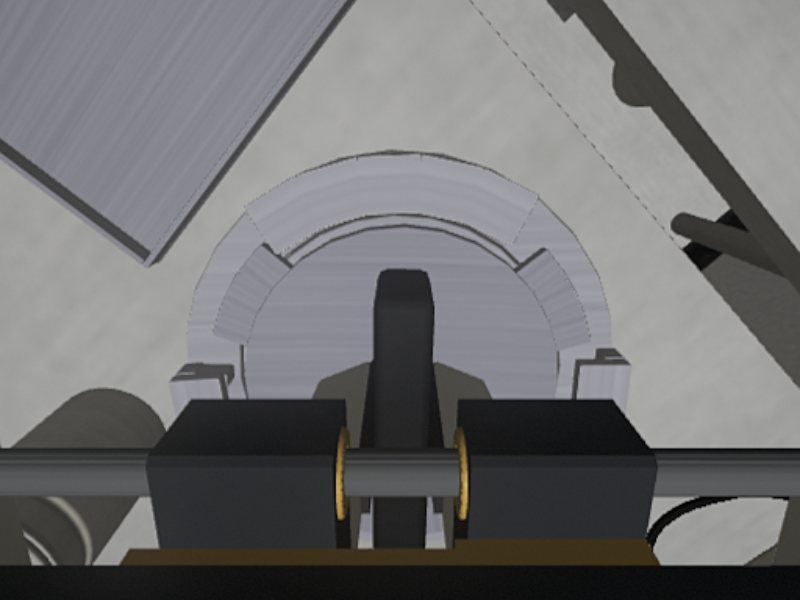

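The bar is now square in the pads and the ears stand in the middle of the slots, the left one at about (250,300) and the right one at about (552,300). I'll finish the last 2 degrees and start the lift.

send_rows:
  increments:
    - [1.2,[0,0,0],[0,0,-0.025]]
    - [1.2,[0,0,0],[0,0,0]]
    - [1.2,[0,0,-0.3],[0,0,0]]
    - [1.2,[0,0,-0.5],[0,0,0]]
    - [1.2,[0,0,-0.5],[0,0,0]]
  force: 30

```text
clock: 5.3
position: [0.6241, 0.2967, 0.1235]
ee_rot: [-1.159, -2.919, 0.002]
force: [0.6, 0.6, -3.1]
width: 0.171
gripper_force: 29.9
```

```bash
python3 d.py .625 .296 .170 46
python3 - <<'E'
from h import *
# tray centre refit: line-fit from both views
p=arm.camera_params("top");im=cv2.imread("pics/top0.png")
g=cv2.cvtColor(im,cv2.COLOR_BGR2GRAY);d=im[:,:,0].astype(int)-im[:,:,2]
m=((d>12)&(g>90)).astype(np.uint8)*255
m=cv2.morphologyEx(m,cv2.MORPH_OPEN,np.ones((3,3)))
for c in cv2.findContours(m,0,2)[0]:
    if cv2.contourArea(c)>800:
        a=cv2.approxPolyDP(c,6,True)[:,0]; print(a.tolist());
        for z in (.003,.015): w=ray(p,a,z);print(z,w.round(4)[:,:2].tolist(),w.mean(0))
E
```

```text
t 5.3 pos [0.6241 0.2967 0.1235] yang 46.69 tilt [-0.0013 -0.0006] w 0.171 F [ 0.6  0.6 -3.1] j [-0.74  0.65  0.36  1.53 -0.25  1.01  0.5 ]
shift cm [-0.11  0.   -4.65] ('turn z', np.float64(0.012))
[[283, 263], [273, 254], [250, 255], [248, 291], [276, 285], [284, 274], [272, 267]]
0.003 [[0.4323, 0.0759], [0.4525, 0.0981], [0.4508, 0.1498], [0.3719, 0.1549], [0.3841, 0.0925], [0.408, 0.0741], [0.4237, 0.1008]] [0.41763854 0.1065941  0.003     ]
0.015 [[0.4325, 0.0771], [0.4525, 0.099], [0.4508, 0.1501], [0.3729, 0.1552], [0.3849, 0.0935], [0.4085, 0.0754], [0.4241, 0.1017]] [0.41803623 0.10744643 0.015     ]
[[214, 227], [183, 229], [188, 238], [179, 236], [181, 228], [156, 232], [168, 252], [161, 257], [149, 238], [157, 252], [150, 251], [153, 299], [176, 297], [177, 289], [187, 297], [205, 281], [210, 285], [198, 291], [216, 293], [209, 290], [219, 277], [198, 278], [205, 263], [220, 271], [201, 254], [213, 253], [206, 242], [216, 239]]
0.003 [[0.5142, 0.2305], [0.5102, 0.3], [0.49, 0.2886], [0.4946, 0.3087], [0.5125, 0.3045], [0.504, 0.3601], [0.4594, 0.3325], [0.4485, 0.3478], 
[... 233 characters left out ...]
.4016, 0.2655], [0.4342, 0.2503], [0.4163, 0.2169], [0.4542, 0.2593], [0.4561, 0.2326], [0.4807, 0.2483], [0.4872, 0.226]] [0.43698605 0.28547165 0.003     ]
0.015 [[0.5134, 0.2299], [0.5095, 0.2985], [0.4895, 0.2872], [0.4941, 0.3071], [0.5118, 0.303], [0.5034, 0.3578], [0.4592, 0.3307], [0.4485, 0.3457], [0.4903, 0.3729], [0.4595, 0.3547], [0.4618, 0.37], [0.3587, 0.3611], [0.3623, 0.3117], [0.3792, 0.3098], [0.3619, 0.2879], [0.3956, 0.2491], [0.3868, 0.2382], [0.3744, 0.2642], [0.3696, 0.2251], [0.3762, 0.2403], [0.4038, 0.2186], [0.4022, 0.2644], [0.4344, 0.2494], [0.4167, 0.2164], [0.4541, 0.2583], [0.4561, 0.2319], [0.4804, 0.2475], [0.4868, 0.2254]] [0.43715034 0.28416604 0.015     ]
```

send_rows:
  increments:
    - [1.2,[0,0,-1.2],[0,0,0]]
    - [1.2,[0,0,-1.2],[0,0,0]]
    - [1.2,[0,0,-1.2],[0,0,0]]
    - [1.2,[0,0,-1.2],[0,0,0]]
    - [1.2,[0,0,0],[0,0,0]]

```text
clock: 5.8
position: [0.6259, 0.2972, 0.1744]
ee_rot: [1.158, 2.918, 0.005]
force: [0.8, 0.4, -3.2]
width: 0.175
gripper_force: 29.9
```

send_rows:
  increments:
    - [1.2,[2.7,-2.6,0],[0,0,0]]
    - [1.2,[2.7,-2.6,0],[0,0,0]]
    - [1.2,[2.7,-2.6,0],[0,0,0]]
    - [1.2,[2.7,-2.6,0],[0,0,0]]
    - [1.2,[2.7,-2.6,0],[0,0,0]]

```text
clock: 6.3
position: [0.4356, 0.2945, 0.1716]
ee_rot: [-1.159, -2.92, -0.0]
force: [-0.6, 0.7, -2.8]
width: 0.17
gripper_force: 30.0
```

send_rows:
  increments:
    - [1.2,[0,0,0],[0,0,0]]
    - [1.2,[0,0,0],[0,0,0]]

```text
clock: 6.5
position: [0.4367, 0.2951, 0.172]
ee_rot: [-1.157, -2.921, -0.001]
force: [2.6, 0.1, -3.3]
width: 0.171
gripper_force: 30.0
```

```bash
python3 d.py .437 .295 .023 46.7
python3 - <<'E'
from h import *
im=arm.get_image("wrist")[:,:,::-1];im2=arm.get_image("top")[:,:,::-1]
cv2.imwrite("pics/w5b.png",np.vstack([cv2.resize(im,(400,300)),cv2.resize(im2[100:340,100:420],(400,300))]))
p=arm.camera_params("top")
print(ray(p,np.array([[288.75,410.5],[417.75,425.5]])*.64,.013))
E
```

```text
t 6.5 pos [0.4367 0.2951 0.172 ] yang 46.77 tilt [0.0002 0.0007] w 0.171 F [ 2.6  0.1 -3.3] j [-0.99  0.34  0.38  1.91 -0.15  0.92  0.28]
shift cm [-0.04  0.   14.9 ] ('turn z', np.float64(0.001))
[[0.43550675 0.29382981 0.013     ]
 [0.41253423 0.11202335 0.013     ]]
```

View pics/w5b.png

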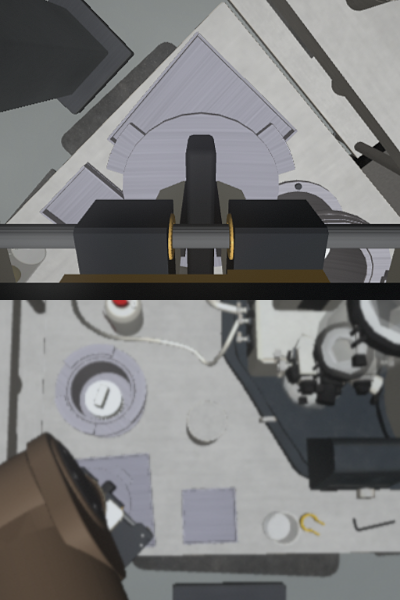

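The lid hangs over the large tray. In the top view the pot is open, with the cartridge at its centre. Lowering now.

send_rows:
  increments:
    - [1.2,[0,0,3],[0,0,0]]
    - [1.2,[0,0,3],[0,0,0]]
    - [1.2,[0,0,3],[0,0,0]]
    - [1.2,[0,0,3],[0,0,0]]
    - [1.2,[0,0,1.8],[0,0,0]]

```text
clock: 7.1
position: [0.4379, 0.2939, 0.0314]
ee_rot: [-1.161, -2.919, 0.003]
force: [-1.0, -0.3, -3.3]
width: 0.174
gripper_force: 30.0
```

send_rows:
  increments:
    - [1.2,[0,0,0.4],[0,0,0]]
    - [1.2,[0,0,0.2],[0,0,0]]
    - [1.2,[0,0,0.2],[0,0,0]]

```text
clock: 7.4
position: [0.4385, 0.2951, 0.0264]
ee_rot: [1.16, 2.919, 0.002]
force: [-0.2, -0.4, -3.8]
width: 0.173
gripper_force: 30.0
```

send_rows:
  increments:
    - [1.2,[0,0,0.15],[0,0,0]]
    - [1.2,[0,0,0.1],[0,0,0]]
    - [1.2,[0,0,0.1],[0,0,0]]

```text
clock: 7.7
position: [0.4376, 0.2951, 0.0228]
ee_rot: [1.159, 2.92, 0.002]
force: [-3.3, -2.5, 19.5]
width: 0.176
gripper_force: 30.0
```

send_rows:
  increments:
    - [1.2,[0,0,-0.1],[0,0,0]]
    - [1.7,[0,0,0],[0,0,0]]
    - [2.5,[0,0,0],[0,0,0]]
    - [4.0,[0,0,0],[0,0,0]]
    - [4.0,[0,0,0],[0,0,0]]

```text
clock: 8.2
position: [0.4374, 0.2949, 0.0233]
ee_rot: [1.159, 2.92, 0.0]
force: [0.8, -0.6, -0.2]
width: 0.394
gripper_force: 0.0
```

send_rows:
  increments:
    - [4.0,[0,0,0],[0,0,0]]
    - [4.0,[0,0,0],[0,0,0]]
    - [4.0,[0,0,-2],[0,0,0]]
    - [4.0,[0,0,-4],[0,0,0]]
    - [5.0,[0,0,-4],[0,0,0]]

```text
clock: 8.7
position: [0.4368, 0.2942, 0.1239]
ee_rot: [-1.159, -2.919, 0.003]
force: [0.7, 1.6, 0.6]
width: 0.482
gripper_force: 0.0
```

send_rows:
  increments:
    - [5.0,[0,0,-4],[0,0,0]]
    - [5.0,[0,0,-4],[0,0,0]]
    - [5.0,[0,0,-4],[0,0,0]]
    - [5.0,[0,0,0],[0,0,0]]

```text
clock: 9.1
position: [0.4397, 0.2962, 0.2485]
ee_rot: [1.158, 2.916, 0.013]
force: [1.5, 0.4, 0.4]
width: 0.547
gripper_force: 0.0
```

```bash
python3 d.py .60 .296 .245 46.7
python3 - <<'E'
from h import *
im=arm.get_image("top")[:,:,::-1];cv2.imwrite("pics/top6.png",im)
im2=arm.get_image("wrist")[:,:,::-1];np.savez("w6.npz",**arm.camera_params("wrist"));cv2.imwrite("pics/w6.png",im2)
cv2.imwrite("pics/c6.png",np.hstack([cv2.resize(im2,(400,300)),cv2.resize(im[130:220,140:260],(400,300),interpolation=cv2.INTER_CUBIC)]))
E
```

```text
t 9.1 pos [0.4397 0.2962 0.2485] yang 46.67 tilt [0.0065 0.0062] w 0.547 F [1.5 0.4 0.4] j [-1.02  0.26  0.41  1.81 -0.12  1.09  0.25]
shift cm [-11.67  10.98   0.45] ('turn z', np.float64(-0.001))
```

View pics/c6.png

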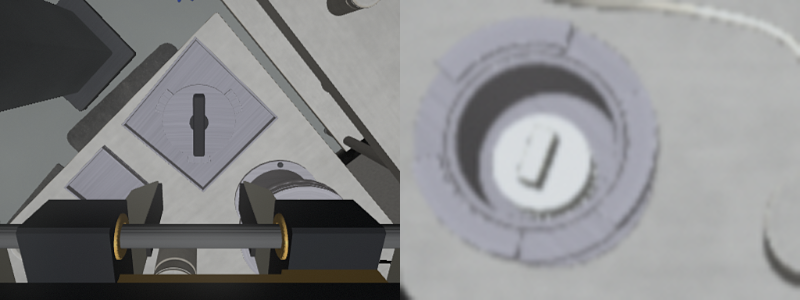

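The lid lies flat in the middle of the tray. The cartridge's bar in the pot runs at about -14 degrees from world x, so I'll go back over the pot.

send_rows:
  increments:
    - [5.0,[-2.7,2.55,0],[0,0,0]]
    - [5.0,[-2.7,2.55,0],[0,0,0]]
    - [5.0,[-2.7,2.55,0],[0,0,0]]
    - [5.0,[-2.7,2.55,0],[0,0,0]]
    - [5.0,[-2.7,2.55,0],[0,0,0]]

```text
clock: 9.7
position: [0.6235, 0.2946, 0.2408]
ee_rot: [-1.158, -2.918, 0.004]
force: [-0.2, -0.1, 0.5]
width: 0.543
gripper_force: 0.0
```

send_rows:
  increments:
    - [5.0,[0,0,0],[0,0,-0.13]]
    - [5.0,[0,0,0],[0,0,-0.13]]
    - [5.0,[0,0,0],[0,0,-0.13]]
    - [5.0,[0,0,0],[0,0,-0.12]]
    - [5.0,[0,0,0],[0,0,0]]

```text
clock: 10.2
position: [0.6223, 0.2944, 0.241]
ee_rot: [-0.382, -3.115, 0.003]
force: [-0.4, -0.0, -0.5]
width: 0.544
gripper_force: 0.0
```

```bash
python3 d.py .625 .296 .12 76
python3 - <<'E'
from h import *
p=arm.camera_params("wrist");im=arm.get_image("wrist")[:,:,::-1];np.savez("w7.npz",**p);cv2.imwrite("pics/w7.png",im)
u,v=proj(p,[.625,.296,.086])[0];print(u,v)
u,v=int(u)-60,int(v)-60;print(u,v)
c=im[max(v,0):v+110,u:u+120]
cv2.imwrite("pics/w7c.png",cv2.resize(c,None,fx=5,fy=5,interpolation=cv2.INTER_CUBIC))
E
```

```text
t 10.2 pos [0.6223 0.2944 0.241 ] yang 76.0 tilt [-0.003  -0.0013] w 0.544 F [-0.4 -0.  -0.5] j [-0.7   0.54  0.3   1.39 -0.16  1.24  0.94]
shift cm [-0.26  0.25 12.1 ] ('turn z', np.float64(0.0))
259.69877189496054 174.78730812191174
199 114
```

View pics/w7c.png

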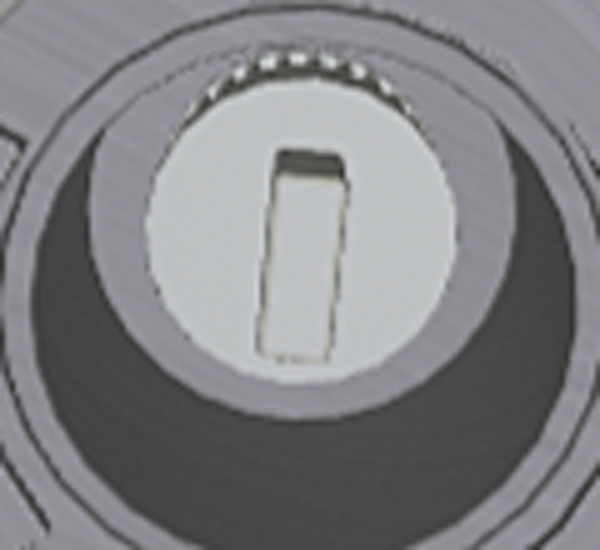

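The top face of the cartridge's bar has crop corners at (275,175), (348,178), (332,360) and (257,356).

Run:
```python
from h import *
p=dict(np.load("w7.npz"))
w=ray(p,np.array([(275,175),(348,178),(332,360),(257,356)])/5+[199,114],.086);print(w.round(4),w.mean(0))
d=(w[2]+w[3]-w[0]-w[1])/2;print(np.linalg.norm(d),np.degrees(np.arctan2(d[1],d[0])))
c=w.mean(0);import d as D
D.st([c[0],c[1],.060],np.degrees(np.arctan2(d[1],d[0]))+90)
```

```text
[[0.5999 0.2968 0.086 ]
 [0.6037 0.3097 0.086 ]
 [0.637  0.2986 0.086 ]
 [0.6328 0.285  0.086 ]] [0.61835888 0.29751688 0.086     ]
0.03503723720046876 -19.057079535730736
t 10.25 pos [0.6224 0.2945 0.2414] yang 75.75 tilt [-0.0025 -0.001 ] w 0.542 F [-0.2 -0.5  0.1] j [-0.7   0.54  0.31  1.39 -0.16  1.24  0.94]
shift cm [ 0.42  0.22 18.14] ('turn z', np.float64(0.084))
```

send_rows:
  increments:
    - [3.6,[0.42,0.22,1],[0,0,0.084]]
    - [3.6,[0,0,3],[0,0,0]]
    - [3.6,[0,0,3],[0,0,0]]
    - [3.6,[0,0,3],[0,0,0]]
    - [3.6,[0,0,2],[0,0,0]]

```text
clock: 10.75
position: [0.6179, 0.2976, 0.12]
ee_rot: [-0.522, -3.095, 0.004]
force: [-0.2, 0.5, 0.3]
width: 0.389
gripper_force: 0.0
```

send_rows:
  increments:
    - [3.6,[0,0,0],[0,0,0]]
    - [3.6,[0,0,0],[0,0,0]]

```text
clock: 10.95
position: [0.6193, 0.298, 0.123]
ee_rot: [-0.519, -3.098, 0.001]
force: [0.4, -0.1, 0.6]
width: 0.392
gripper_force: 0.0
```

```bash
python3 d.py .6184 .2975 .060 70.9
```

```text
t 10.95 pos [0.6193 0.298  0.123 ] yang 70.98 tilt [-0.0007 -0.0007] w 0.392 F [ 0.4 -0.1  0.6] j [-0.71  0.63  0.3   1.54 -0.21  1.    0.88]
shift cm [ 0.06 -0.07  6.3 ] ('turn z', np.float64(0.001))
```

send_rows:
  increments:
    - [3.6,[0,0,2],[0,0,0]]
    - [3.6,[0,0,2],[0,0,0]]
    - [3.6,[0,0,1.5],[0,0,0]]
    - [3.6,[0,0,0.5],[0,0,0]]
    - [3.6,[0,0,0],[0,0,0]]
  force: 20

```text
clock: 11.45
position: [0.6194, 0.2981, 0.0632]
ee_rot: [-0.516, -3.099, 0.0]
force: [-1.3, 0.8, -1.0]
width: 0.391
gripper_force: 0.0
```

send_rows:
  increments:
    - [2.4,[0,0,0],[0,0,0]]
    - [1.4,[0,0,0],[0,0,0]]
    - [1.0,[0,0,0],[0,0,0]]
    - [1.0,[0,0,0],[0,0,0]]
    - [1.0,[0,0,0],[0,0,0]]

```text
clock: 11.95
position: [0.6198, 0.298, 0.0638]
ee_rot: [0.516, 3.098, 0.001]
force: [-0.1, -1.6, 4.4]
width: 0.153
gripper_force: 20.0
```

send_rows:
  increments:
    - [1.0,[0,0,-1],[0,0,0]]
    - [1.0,[0,0,-3],[0,0,0]]
    - [1.0,[0,0,-3.5],[0,0,0]]
    - [1.0,[0,0,-3.5],[0,0,0]]
    - [1.0,[0,0,-3.5],[0,0,0]]
  force: 30

```text
clock: 12.45
position: [0.6189, 0.2981, 0.2099]
ee_rot: [-0.516, -3.099, 0.0]
force: [0.7, 0.6, -2.3]
width: 0.15
gripper_force: 30.0
```

send_rows:
  increments:
    - [1.0,[0,0,0],[0,0,0]]

```text
clock: 12.55
position: [0.6219, 0.2991, 0.2144]
ee_rot: [0.515, 3.092, 0.009]
force: [1.0, -0.1, -0.9]
width: 0.148
gripper_force: 30.0
```

```bash
python3 d.py .413 .115 .208 71
python3 - <<'E'
from h import *
im=arm.get_image("top")[:,:,::-1][140:380,140:400].copy()
cv2.imwrite("pics/t8.png",cv2.resize(im,None,fx=2.4,fy=2.4))
im=cv2.imread("pics/w6.png");p=dict(np.load("w6.npz"))
# large tray check / small tray corner seen in w7
g=cv2.imread("pics/top6.png")
E
```

```text
t 12.55 pos [0.6219 0.2991 0.2144] yang 71.1 tilt [0.0076 0.0044] w 0.148 F [ 1.  -0.1 -0.9] j [-0.72  0.56  0.32  1.44 -0.18  1.17  0.86]
shift cm [ 13.8  -24.19   0.4 ] ('turn z', np.float64(0.002))
```

send_rows:
  increments:
    - [1.0,[1.95,-3.45,0],[0,0,0]]
    - [1.0,[1.95,-3.45,0],[0,0,0]]
    - [1.0,[1.95,-3.45,0],[0,0,0]]
    - [1.0,[1.95,-3.45,0],[0,0,0]]
    - [1.0,[1.95,-3.45,0],[0,0,0]]

```text
clock: 13.1
position: [0.469, 0.1652, 0.207]
ee_rot: [-0.515, -3.097, 0.002]
force: [0.2, -0.3, -1.6]
width: 0.146
gripper_force: 30.0
```

send_rows:
  increments:
    - [1.0,[1.95,-3.45,0],[0,0,0]]
    - [1.0,[1.95,-3.4,0],[0,0,0]]
    - [1.0,[0,0,0],[0,0,0]]
    - [1.0,[0,0,0],[0,0,0]]

```text
clock: 13.5
position: [0.4112, 0.1139, 0.2078]
ee_rot: [-0.516, -3.098, -0.0]
force: [0.9, 0.1, -1.7]
width: 0.147
gripper_force: 30.0
```

```bash
python3 d.py .413 .115 .061 71
python3 - <<'E'
from h import *
p=arm.camera_params("wrist");im=arm.get_image("wrist")[:,:,::-1];np.savez("w9.npz",**p);cv2.imwrite("pics/w9.png",im)
cv2.imwrite("pics/w9b.png",cv2.resize(im,(800,600)))
c=np.array([.413,.115,.014]);k=.048
print((proj(p,c+np.array([[k,k,0],[k,-k,0],[-k,-k,0],[-k,k,0]]))*800/512).round())
E
```

```text
t 13.5 pos [0.4112 0.1139 0.2078] yang 71.07 tilt [-0.0009  0.0002] w 0.147 F [ 0.9  0.1 -1.7] j [-0.71  0.12  0.35  2.07 -0.05  0.95  0.91]
shift cm [-0.15  0.16 14.68] ('turn z', np.float64(0.001))
[[493. 298.]
 [361. 340.]
 [311. 212.]
 [451. 163.]]
```

View pics/w9b.png

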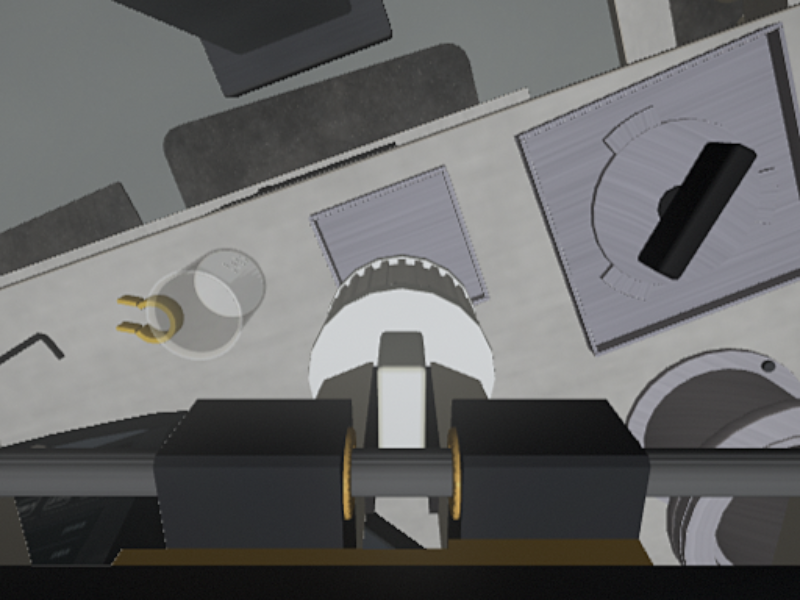

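The tray's corners at (312,215), (445,167) and (488,298) agree with the prediction to within about 3 mm. Lowering the cartridge.

send_rows:
  increments:
    - [1.0,[0,0,3],[0,0,0]]
    - [1.0,[0,0,3],[0,0,0]]
    - [1.0,[0,0,3],[0,0,0]]
    - [1.0,[0,0,3],[0,0,0]]
    - [1.0,[0,0,1.7],[0,0,0]]

```text
clock: 14.05
position: [0.4119, 0.1147, 0.0687]
ee_rot: [-0.514, -3.097, 0.003]
force: [-0.2, 0.2, -2.3]
width: 0.153
gripper_force: 30.0
```

send_rows:
  increments:
    - [1.0,[0,0,0.3],[0,0,0]]
    - [1.0,[0,0,0.2],[0,0,0]]
    - [1.0,[0,0,0.2],[0,0,0]]

```text
clock: 14.35
position: [0.4131, 0.1148, 0.0647]
ee_rot: [0.515, 3.098, 0.001]
force: [-1.3, -0.5, -2.7]
width: 0.153
gripper_force: 30.0
```

send_rows:
  increments:
    - [1.0,[0,0,0.15],[0,0,0]]
    - [1.0,[0,0,0.1],[0,0,0]]
    - [1.0,[0,0,0],[0,0,0]]

```text
clock: 14.65
position: [0.4124, 0.1145, 0.0621]
ee_rot: [0.516, 3.098, 0.001]
force: [0.2, -0.2, -1.5]
width: 0.153
gripper_force: 30.0
```

send_rows:
  increments:
    - [1.0,[0,0,0.1],[0,0,0]]
    - [1.0,[0,0,0.05],[0,0,0]]
    - [1.0,[0,0,0],[0,0,0]]

```text
clock: 14.95
position: [0.4127, 0.1144, 0.0607]
ee_rot: [0.516, 3.098, 0.001]
force: [-0.2, -0.4, 5.8]
width: 0.15
gripper_force: 30.0
```

Contact. Releasing gently and retreating.

send_rows:
  increments:
    - [1.4,[0,0,0],[0,0,0]]
    - [2.0,[0,0,0],[0,0,0]]
    - [3.0,[0,0,0],[0,0,0]]
    - [3.6,[0,0,0],[0,0,0]]
    - [3.6,[0,0,0],[0,0,0]]

```text
clock: 15.45
position: [0.4121, 0.1143, 0.0602]
ee_rot: [-0.516, -3.099, 0.0]
force: [-0.2, 0.1, -0.9]
width: 0.383
gripper_force: 0.0
```

send_rows:
  increments:
    - [3.6,[0,0,0],[0,0,0]]
    - [3.6,[0,0,-1.5],[0,0,0]]
    - [3.6,[0,0,-3],[0,0,0]]
    - [3.6,[0,0,-4],[0,0,0]]
    - [3.6,[0,0,-4],[0,0,0]]

```text
clock: 15.95
position: [0.4117, 0.1139, 0.1864]
ee_rot: [-0.516, -3.098, 0.002]
force: [0.8, 1.2, 0.0]
width: 0.39
gripper_force: 0.0
```

send_rows:
  increments:
    - [3.6,[0,0,-3],[0,0,0]]
    - [3.6,[0,0,0],[0,0,0]]
    - [3.6,[0,0,0],[0,0,0]]
    - [3.6,[0,0,0],[0,0,0]]

```text
clock: 16.35
position: [0.4114, 0.1141, 0.2142]
ee_rot: [-0.515, -3.097, 0.002]
force: [-0.3, -0.1, -0.9]
width: 0.396
gripper_force: 0.0
```

Run:
```python
from h import *
im=arm.get_image("wrist")[:,:,::-1];im2=arm.get_image("scene")[:,:,::-1]
cv2.imwrite("pics/f.png",np.hstack([cv2.resize(im,(400,300)),cv2.resize(im2[110:350,140:460],(400,300))]))
```

```text
(no output)
```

View pics/f.png

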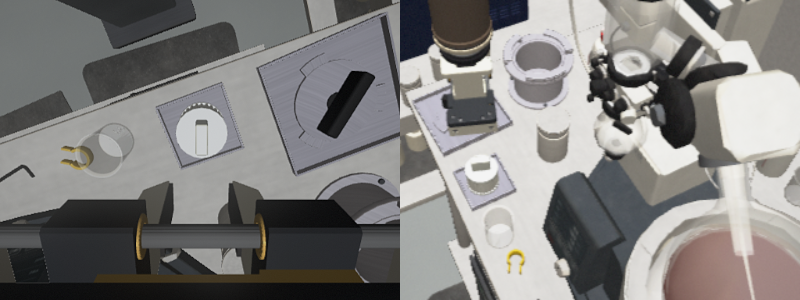

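The cartridge stands upright in the middle of the small tray and the lid lies flat in the large tray. Nothing else has moved and the gripper is clear.

```bash
python3 -c "from cell import arm;print(arm.sign_off())"
```

```text
the job is handed in; nothing more can be done
None
```

The job is handed in at about 16 s: the lid lies flat in the large tray, the cartridge stands upright in the small tray, and the bottle, beaker and cup were left untouched; sign-off returned no verdict.

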